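Count to the third gap of the notions sorter and push the tin home

ROBOT

A 6-joint arm with a two-finger parallel gripper is mounted at the origin on a cart in front of the work surface, level with it; the furniture and walls round the work are solid. World frame = base frame: x ahead of the robot, y to its left, z up, the work surface at z = 0. Lengths are in mm, angles in rad, forces in N, time in s.
With the tool pointing down it reaches from about 400 to 825 mm from the base axis. Payload 7 kg.
Tool frame: the origin (TCP) lies at the very end of the fingers, on their centre line; the grasp point (between the pads) lies 19 mm behind it; z points along the fingers, y is the direction in which the jaws open and shut (so a half turn about z gives the same grasp; the last joint's range is limited). The gripper opens to 88 mm and grips with 3 to 60 N. Pads are 19 mm wide; open, the fingers measure 130 mm over their backs; the gripper's body (78 mm by 193 mm) begins 47 mm behind the grasp point.
Start: joints at [1.389, 0.359, 0.012, 0, -1.224, -0.288], TCP at [305.582, 601.843, 226.561] pointing down, gripper open.
Joint ranges: [-3.07, 3.07], [-1.43, 2.12], [-1.02, 1.25], [-3.03, 1.67], [-3.05, -0], [-3.03, 3.03]. Speed limits (rad/s): [2.39, 2.39, 3.01, 3.14, 3.14, 3.14].

INTERFACE

Orientations are given as a unit quaternion [x, y, z, w].
In Python, from plant import bot gives the robot as it stands. Calls block until the motion is done:
- bot.move_ptp(position, orientation): joint-space move of the TCP to a pose.
- bot.line_to(position, velocity=150, ori=None): straight line of the TCP; ori=None keeps the orientation; velocity is the mean speed in mm/s.
- bot.move_joints(angles): joint-space move.
- bot.move_gripper(opening, force=None): finger opening in mm; force is the grip in N (None keeps the last); returns when the fingers have stopped.
- bot.pause(seconds).
- bot.solve_ik(position, orientation): joint angles nearest the present ones, or None.
- bot.read_state(): the state.
- bot.camera(name): name is "scene" or "top"; returns the picture (400x640x3 uint8, red, green, blue); there is no depth.
- bot.get_calibration(name): a dict with "fx", "fy", "cx", "cy" (pixels), "distortion" ([k1, k2, p1, p2, k3] as OpenCV has them; the pictures are not rectified), "view" (4x4, takes a point from world to camera coordinates). Camera axes: x right, y up, looking along -z (the intrinsics and any distortion apply to the point x, -y, -z); pixel columns grow to the right and rows downward; lengths in mm; the calibration is good to about 2 mm. A picture is of the moment at which its call begins. get_calibration takes no time and is no camera call.
A pose or a line that the arm cannot do raises bot.Unreachable and nothing moves.
- bot.close_job(): hands the job in, once; it reports no verdict.
The state is a dict: "t": time; "joint_pos": joint angles; "qvel": joint speeds; "tau": joint torques, N m; "tcp_pos": TCP position; "eef_rot": TCP orientation; "contact_force": force on the tool from outside, world axes, zero at the start; "moment": the same for the moment, N m; "width": finger opening in mm.
Only numpy, scipy, OpenCV 4.12 (cv2) and the standard library are available. Lean on these libraries where they do the work, as an engineer would, in place of code of your own. Each camera call takes 0.05 s, during which the arm holds its last target. There are 200 camera calls.

TASK

With shut fingers, run a fingertip along the top of the wooden sorter's back rail from its red end, counting the gaps: touch the rail behind the first, the second and the third gap in turn, and go no farther along it. Then push the small round grey-lidded tin across the ironing top into that third gap from the red end until it is fully home against the rail, without lifting it. Leave the other things where they are, and finish with the fingers clear.

Things in the scene. Friction and masses are not known exactly. Their poses are not given: they have to be found in the camera images.
- rack: Low wooden notions sorter without a floor, fixed, 400 mm long (along its y). Origin on the ironing top at mid-length. Six gaps, open toward the robot (-x), between walls 8 mm thick and 26 mm high: centres at y = +160, +96, +32, -32, -96, -160 mm, 56 mm clear (52 at the ends). Walls' rounded front ends at x = -22 mm; the rail's front face closes the gaps at x = +20 mm. Yaw within 0.15 rad.
- red_end: Red end cheek of the sorter, fixed: 12 mm thick along y, 58 mm deep, 42 mm high (flush with the rail). Origin on the ironing top, at mid-thickness; axes as the sorter's. It stands at the sorter's left (y = +194 mm) or right (y = -194 mm) end; gaps are counted from it, so the third gap's centre lies 162 mm from it.
- white_end: The same cheek in white, at the other end.
- rail_1: Part 1 of 6 of the sorter's wooden back rail, counted from the sorter's +y (left) end, fixed: 64 mm long along y, 14 mm wide along x. Origin in the middle of its flat top face, 42 mm above the ironing top. It spans gap 1 from the left; the six parts form one smooth straight rail with fine grooves between the parts and a brass dot on each part's front.
- rail_2: Part 2 of 6 of the sorter's wooden back rail, counted from the sorter's +y (left) end, fixed: 64 mm long along y, 14 mm wide along x. Origin in the middle of its flat top face, 42 mm above the ironing top. It spans gap 2 from the left; the six parts form one smooth straight rail with fine grooves between the parts and a brass dot on each part's front.
- rail_3: Part 3 of 6 of the sorter's wooden back rail, counted from the sorter's +y (left) end, fixed: 64 mm long along y, 14 mm wide along x. Origin in the middle of its flat top face, 42 mm above the ironing top. It spans gap 3 from the left; the six parts form one smooth straight rail with fine grooves between the parts and a brass dot on each part's front.
- rail_4: Part 4 of 6 of the sorter's wooden back rail, counted from the sorter's +y (left) end, fixed: 64 mm long along y, 14 mm wide along x. Origin in the middle of its flat top face, 42 mm above the ironing top. It spans gap 4 from the left; the six parts form one smooth straight rail with fine grooves between the parts and a brass dot on each part's front.
- rail_5: Part 5 of 6 of the sorter's wooden back rail, counted from the sorter's +y (left) end, fixed: 64 mm long along y, 14 mm wide along x. Origin in the middle of its flat top face, 42 mm above the ironing top. It spans gap 5 from the left; the six parts form one smooth straight rail with fine grooves between the parts and a brass dot on each part's front.
- rail_6: Part 6 of 6 of the sorter's wooden back rail, counted from the sorter's +y (left) end, fixed: 64 mm long along y, 14 mm wide along x. Origin in the middle of its flat top face, 42 mm above the ironing top. It spans gap 6 from the left; the six parts form one smooth straight rail with fine grooves between the parts and a brass dot on each part's front.
- tin_center (a point): Centre, half-way up, of the small round tin with a dark grey lid and light grey sides, 47 mm across and 20 mm high, standing loose on the ironing top (40 to 85 g). When fully home against the rail it stands out of the front of the gap by about 6 mm, so fingers pushing it need not enter the gap.
- tin: The same tin; origin at the centre of its underside, z up.
- rose_spool: Bystander: spool of rose-red thread with white ends, 33 mm across, 46 mm high, standing loose in front of the sorter; origin at the centre of its underside.
- wax: Bystander: round yellow beeswax cake, 34 mm across, 12 mm high, loose; origin at the centre of its underside.
- gold_clip: Bystander: yellow sewing clip, 34 x 12 x 12 mm, lying loose in the sorter's leftmost gap; origin under its centre.
- chalk: Bystander: white triangular tailor's chalk, 40 x 43 x 8 mm, lying loose in the second gap from the sorter's right end, standing out of its front a little; origin under its centre.
- purple_cone: Bystander: cone of purple thread, 43 mm across, 85 mm high, loose, far left; origin at the centre of its underside.
- ironing_block: Bystander: pale wooden pressing block, 236 x 56 x 43 mm, loose, far right; origin under its centre.
Mind the look-alikes: they are no part of the job. Of the things that look like the tin, the middle-sized one is meant.

How it is judged (in metres and radians):
On the way, in this order (a step that is already met when the one before it is completed fails the run):
1. a finger touches the rail behind the first gap from the red end (((y of red_end in the frame of rack above 0 m and contact force between the fingers and rail_1 above 0.3 N) or (y of red_end in the frame of rack below 0 m and contact force between the fingers and rail_6 above 0.3 N))), for 0.1 s.
2. a finger touches the rail behind the second gap from the red end (((y of red_end in the frame of rack above 0 m and contact force between the fingers and rail_2 above 0.3 N) or (y of red_end in the frame of rack below 0 m and contact force between the fingers and rail_5 above 0.3 N))), for 0.1 s.
3. a finger touches the rail behind the third gap from the red end (((y of red_end in the frame of rack above 0 m and contact force between the fingers and rail_3 above 0.3 N) or (y of red_end in the frame of rack below 0 m and contact force between the fingers and rail_4 above 0.3 N))), for 0.1 s.
4. the tin is fully home in the third gap from the red end ((y of tin_center in the frame of red_end between 0.15 and 0.174 m or y of tin_center in the frame of red_end between -0.174 and -0.15 m) and x of tin_center in the frame of rack between -0.012 and 0.004 m and angle between tin's own z axis and vertical below 0.1 rad and height (world z) of tin_center below 0.016 m), for 0.2 s.
At the end, for the whole second after the job is handed in: The tin stands flat on the ironing top, at rest, in the third gap from the red end (within 12 mm of the gap's centre line), its edge within 8 mm of the rail (all of step 4 and linear speed of tin below 0.01 m/s); the robot touches nothing.
It fails at once if the fingers touch the rail behind the fourth gap or farther from the red end ((y of red_end in the frame of rack above 0 m and (contact force between the fingers and rail_4 above 0.5 N or contact force between the fingers and rail_5 above 0.5 N or contact force between the fingers and rail_6 above 0.5 N)) or (y of red_end in the frame of rack below 0 m and (contact force between the fingers and rail_3 above 0.5 N or contact force between the fingers and rail_2 above 0.5 N or contact force between the fingers and rail_1 above 0.5 N))).
It fails at once if the tin is lifted off the ironing top (more than 8 mm) or tipped (height (world z) of tin_center above 0.018 m or angle between tin's own z axis and vertical above 0.35 rad).
It fails at once if the rose spool or the beeswax is moved more than 20 mm or tipped over (distance of any of rose_spool, wax from where it was at the start of the episode above 0.02 m or angle between any of rose_spool, wax's own z axis and vertical above 0.5 rad).
It fails at once if the purple cone or the wooden block is moved more than 20 mm or tipped over (distance of any of purple_cone, ironing_block from where it was at the start of the episode above 0.02 m or angle between any of purple_cone, ironing_block's own z axis and vertical above 0.5 rad).
It fails at once if the clip in the sorter or the chalk in the sorter is moved more than 20 mm or tipped over (distance of any of gold_clip, chalk from where it was at the start of the episode above 0.02 m or angle between any of gold_clip, chalk's own z axis and vertical above 0.5 rad).
It also fails if it takes over 64 s, if anything falls off the work surface, if the arm or the gripper's body presses on something with over 40 N, if the wrist force passes 120 N, or if a joint passes its speed limit or range.

## Working session

There is one attempt and no reset: what is moved stays moved. The work goes in short steps, each a Python script; the robot and the scene stay as the last script left them, time stands still between calls to the robot, and variables do not carry over. Pictures are saved under pics/ and viewed, about 8 in all and at most 12, crops included, and the job is handed in when it is done.

```bash
mkdir -p pics; ls; cat > h.py <<'E'
import numpy as np, cv2
from plant import bot
def snap(n,f):
    im=bot.camera(n)[:,:,::-1].copy(); cv2.imwrite(f'pics/{f}.png',im); return im
def cal(n):
    c=bot.get_calibration(n); V=np.array(c['view'],float)
    K=np.array([[c['fx'],0,c['cx']],[0,c['fy'],c['cy']],[0,0,1]]); return K,np.array(c['distortion'],float),V
def px2w(n,uv,z):
    K,d,V=cal(n); p=cv2.undistortPoints(np.array([uv],float).reshape(-1,1,2),K,d).reshape(-1,2)
    r=np.c_[p[:,0],-p[:,1],-np.ones(len(p))]@V[:3,:3]; o=-V[:3,:3].T@V[:3,3]
    return o+r*((np.asarray(z)-o[2])/r[:,2])[:,None]
def w2px(n,P):
    K,d,V=cal(n); q=np.atleast_2d(P)@V[:3,:3].T+V[:3,3]; q=q*[1,-1,-1]
    return cv2.projectPoints(q,np.zeros(3),np.zeros(3),K,d)[0].reshape(-1,2)
E
python3 - <<'E'
from h import *
a=snap('top','top0');b=snap('scene','scene0')
print(bot.read_state()); print(cal('top'))
E
```

```text
pics
{'t': 0.1, 'joint_pos': array([ 1.38912248e+00,  3.59299014e-01,  1.11421460e-02, -2.69712925e-04,
       -1.22410823e+00, -2.88043730e-01]), 'qvel': array([-0.00140069, -0.00271728,  0.00233628,  0.00139255, -0.0008763 ,
        0.00023028]), 'tau': array([-1.69140367e-03, -5.84164810e+01,  2.93749845e+01,  7.01539323e+00,
        1.01023683e-02, -5.35058905e-05]), 'tcp_pos': array([305.40071464, 601.46591533, 225.73025955]), 'eef_rot': array([ 9.72536256e-01, -2.32750242e-01, -8.75802027e-05,  7.40086118e-04]), 'contact_force': array([-0.43043079,  0.64141016,  0.09065604]), 'moment': array([ 0.00425479,  0.03716719, -0.02316945]), 'width': 87.65539691436312}
(array([[401.32647997,   0.        , 316.98837079],
       [  0.        , 401.32647997, 195.83616693],
       [  0.        ,   0.        ,   1.        ]]), array([-0.01828785,  0.        ,  0.        ,  0.        ,  0.        ]), array([[ 2.20828819e-02, -9.99728095e-01,  7.48879756e-03,
        -4.48083216e+01],
       [ 9.94941044e-01,  2.27101938e-02,  9.78599283e-02,
        -5.20959283e+02],
       [-9.80033917e-02,  5.28988282e-03,  9.95172021e-01,
        -1.16516733e+03],
       [ 0.00000000e+00,  0.00000000e+00,  0.00000000e+00,
         1.00000000e+00]]))
```

View pics/top0.png

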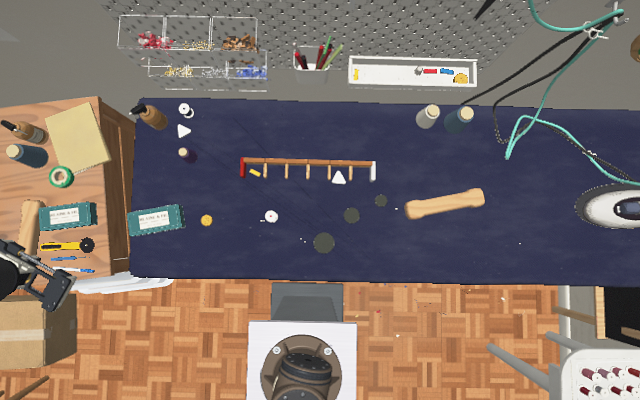

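View pics/scene0.png

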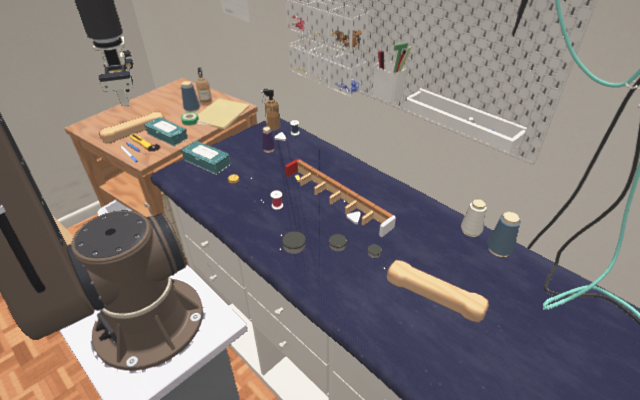

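Red end is at the left in the top view, (243,167). There are three tin look-alikes: large (324,243), middle (352,215) and small (381,200). The middle-sized one at (352,215) fits the description. I'll confirm in a crop, with the scene crop below it because of the thin dark lines there.

```bash
python3 - <<'E'
import cv2,numpy as np
a=cv2.imread('pics/top0.png')[145:262,230:400]; b=cv2.imread('pics/scene0.png')[130:270,220:420]
cv2.imwrite('pics/c1.png',cv2.resize(a,None,fx=4.7,fy=4.7,interpolation=cv2.INTER_CUBIC))
cv2.imwrite('pics/c2.png',cv2.resize(b,None,fx=4,fy=4,interpolation=cv2.INTER_CUBIC))
E
```

```text
(no output)
```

View pics/c1.png

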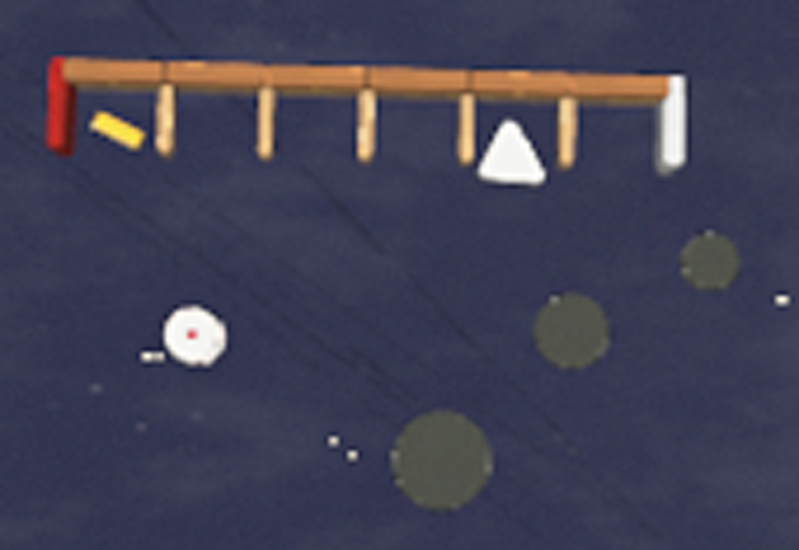

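View pics/c2.png

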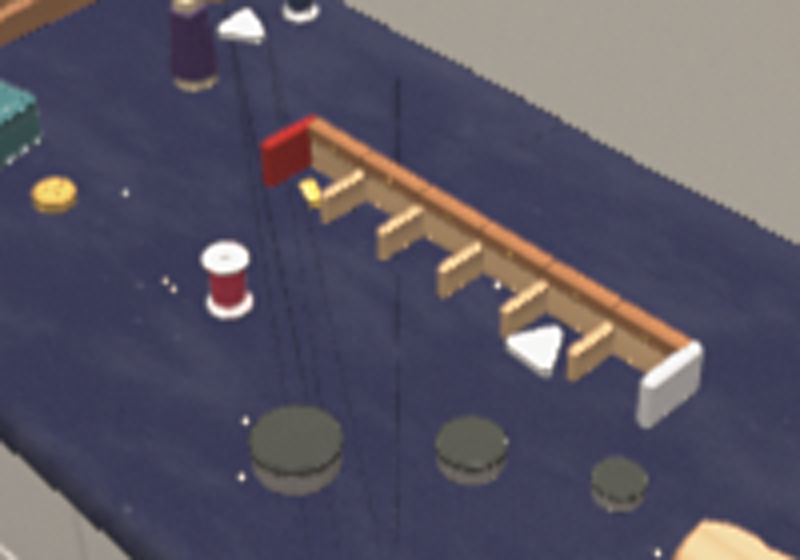

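The crop confirms it: middle tin at crop (572,330), between the large one at (442,460) and the small one at (710,261). The third gap, between walls at crop x≈266 and 367, is empty. The dark lines are cloth seams. Next, positions.

```bash
cat >> h.py <<'E'
def c1(p): return 230+(np.array(p,float)[:,0]+.5)/4.7-.5, 145+(np.array(p,float)[:,1]+.5)/4.7-.5
def fitrack():
    q=[(66,70),(165,72),(266,75),(367,78),(468,81),(668,86)]; ry=np.array([188,128,64,0,-64,-188.])
    W=px2w('top',np.c_[c1(q)],42)[:,:2]
    # local (27,ry) -> world
    L=np.c_[np.full(6,27.),ry]; lc,wc=L.mean(0),W.mean(0); H=(L-lc).T@(W-wc)
    th=np.arctan2(H[0,1]-H[1,0],H[0,0]+H[1,1]); R=np.array([[np.cos(th),-np.sin(th)],[np.sin(th),np.cos(th)]])
    return R,wc-R@lc,th,W-(L@R.T+wc-R@lc)
E
python3 - <<'E'
from h import *
R,t,th,res=fitrack(); print(t,th,res.round(1).tolist())
f=lambda q,z:px2w('top',np.c_[c1(q)],z).round(1).tolist()
print('tin mid/big/small/spool',f([(572,330)],20),f([(442,460)],20),f([(710,261)],20),f([(194,335)],46))
print('edges',f([(535,330),(609,330)],20), 'chalk',f([(510,155),(545,180)],8),'wax',px2w('top',[(206.5,220.5)],12))
# scene check: project rail points and tin
P=[np.r_[t+R@[27,y],42] for y in (188,128,64,0,-188)]+[np.r_[t+R@[-22,64],26],np.r_[t+R@[-22,0],26],np.r_[px2w('top',np.c_[c1([(572,330)])],20)[0]]]
print(((w2px('scene',P)-[220,130])*4).round(0).tolist())
print(((w2px('top',P)-[230,145])*4.7).round(0).tolist())
c=t+R@[-3.5,32]; print('goal',c)
for q in ([1,0,0,0],):
    for p in ([c[0],c[1],60],[400,-60,60]): print(bot.solve_ik(p,q))
E
```

```text
[595.36977453  -3.42247373] -0.004271657753957722 [[-0.2, 1.3], [0.3, -0.9], [0.1, -0.3], [-0.1, 0.2], [-0.2, 0.8], [0.1, -1.0]]
tin mid/big/small/spool [[468.1, -136.3, 20.0]] [[384.7, -55.8, 20.0]] [[513.8, -223.4, 20.0]] [[458.4, 99.4, 46.0]]
edges [[467.6, -112.9, 20.0], [468.6, -159.7, 20.0]] chalk [[580.5, -95.9, 8.0], [564.8, -118.7, 8.0]] wax [[441.78519026 294.58129536  12.        ]]
[[314.0, 122.0], [366.0, 153.0], [424.0, 188.0], [485.0, 224.0], [684.0, 344.0], [378.0, 232.0], [438.0, 270.0], [470.0, 439.0]]
[[66.0, 68.0], [162.0, 71.0], [264.0, 73.0], [366.0, 76.0], [664.0, 84.0], [263.0, 154.0], [364.0, 157.0], [570.0, 328.0]]
goal [592.0064991   28.59218507]
[ 0.37779737  0.38218159 -0.37654407  0.         -0.81207066  1.19299895]
[ 3.45159501e-01  1.04673164e-01 -7.81278752e-01  4.44089210e-16
 -6.84844410e-01  1.22563683e+00]
```

```bash
cat >> h.py <<'E'
def quat(psi): return [np.cos(psi/2),np.sin(psi/2),0,0]
R,t,th,_=fitrack()
def rw(x,y,z): return list(t+R@[x,y])+[z]
fz=lambda n=1: np.array(bot.read_state()['contact_force'])
E
python3 - <<'E'
from h import *
for n,p,a in [('rail',rw(27,160,60),np.pi/2),('rail3',rw(27,32,60),np.pi/2),('push',[452,-174,10],1.265),('pe',[505,-5,10],1.265),('home',[555,28,10],0)]:
    for o in (0,np.pi,-np.pi):
        j=bot.solve_ik(p,quat(a+o)); print(n,round(a+o,2),None if j is None else j.round(2))
bot.move_gripper(0,10)
q=quat(-np.pi/2)
bot.move_ptp(rw(27,160,130),q)
bot.line_to(rw(27,160,52))
b=fz(); s=bot.read_state(); print('base',b,s['tcp_pos'],s['t'],s['width'])
z=52
while z>36:
    z-=1; bot.line_to(rw(27,160,z),20); f=fz()-b
    if f[2]>2.5: break
s=bot.read_state(); print('contact z',z,f,s['tcp_pos'],s['t'])
snap('top','r1')
E
```

```text
rail 1.57 [ 0.55  0.45 -0.26  0.   -0.86  2.59]
rail 4.71 [ 0.55  0.45 -0.26  0.   -0.86 -0.55]
rail -1.57 [ 0.55  0.45 -0.26  0.   -0.86 -0.55]
rail3 1.57 [ 0.36  0.42 -0.31  0.   -0.84  2.78]
rail3 4.71 [ 0.36  0.42 -0.31  0.   -0.84 -0.36]
rail3 -1.57 [ 0.36  0.42 -0.31  0.   -0.84 -0.36]
push 1.26 [ 0.04  0.31 -0.66  0.   -0.6   2.8 ]
push 4.41 [ 0.04  0.31 -0.66  0.   -0.6  -0.35]
push -1.88 [ 0.04  0.31 -0.66  0.   -0.6  -0.35]
pe 1.26 [ 0.38  0.34 -0.62  0.   -0.62  2.46]
pe 4.41 [ 0.38  0.34 -0.62  0.   -0.62 -0.69]
pe -1.88 [ 0.38  0.34 -0.62  0.   -0.62 -0.69]
home 0 [ 0.4   0.4  -0.5   0.   -0.67  1.17]
home 3.14 [ 0.4   0.4  -0.5  -0.   -0.67 -1.97]
home -3.14 [ 0.4   0.4  -0.5  -0.   -0.67 -1.97]
base [-0.5581892   0.276381    0.54773441] [623.55468653 156.9668228   52.59262766] 4.1917 0.26500714647068385
contact z 42 [0.45293283 0.45313596 3.566295  ] [623.22753398 156.52995434  42.37241822] 6.6917
```

Contact came at z=42 with 3.6 N, as expected. Now I'll slide along the rail to gaps 2 and 3.

```bash
python3 - <<'E'
from h import *
bz=0.55; z=42.0
bot.pause(.2)
for y in range(152,31,-8):
    bot.line_to(rw(27,y,z),30)
    f=fz()[2]-bz
    if y in (96,32):
        while f<2 and z>38: z-=.5; bot.line_to(rw(27,y,z),20); f=fz()[2]-bz
        bot.pause(.3); f=fz()[2]-bz
        if y==32: snap('scene','r3')
    print(y,z,round(f,1),end=' | ')
    z+= -.3 if f<2 else (.3 if f>6 else 0)
bot.line_to(rw(27,32,110)); s=bot.read_state(); print(s['t'],s['tcp_pos'])
import cv2
cv2.imwrite('pics/r.png',np.vstack([cv2.resize(cv2.imread('pics/r1.png')[120:260,220:420],None,fx=2,fy=2),cv2.resize(cv2.imread('pics/r3.png')[130:270,220:420],None,fx=2,fy=2)]))
E
```

```text
152 42.0 5.3 | 144 42.0 4.9 | 136 42.0 4.6 | 128 42.0 4.7 | 120 42.0 5.1 | 112 42.0 5.5 | 104 42.0 5.1 | 96 42.0 4.7 | 88 42.0 5.8 | 80 42.0 5.1 | 72 42.0 4.5 | 64 42.0 5.0 | 56 42.0 5.1 | 48 42.0 5.6 | 40 42.0 5.7 | 32 42.0 5.5 | 14.8583 [621.54615684  28.22290359 108.98549342]
```

View pics/r.png

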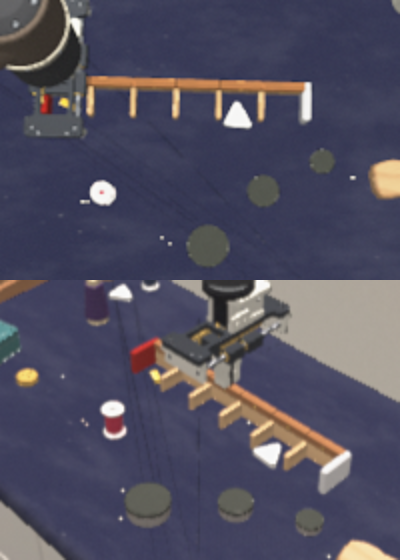

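The top crop shows the finger on rail 1 beside the red end. The scene crop shows it on rail 3 with about 5 N throughout, and nothing was disturbed. Now the diagonal push with two parted fingers as a stable cradle.

```bash
python3 - <<'E'
from h import *
T=np.array([468.1,-136.3]); G=np.array(rw(-78,32,0)[:2]); d=G-T; d/=np.linalg.norm(d); a=np.arctan2(d[1],d[0])-np.pi
q=quat(a); P=lambda c,off,z: list(c-d*off)+[z]
bot.move_ptp(P(T,44,110),q); bot.move_gripper(26)
bot.line_to(P(T,44,6),100); b=fz(); print(bot.read_state()['tcp_pos'],b,bot.read_state()['width'])
bot.line_to(P(T,30,6),40); print(fz()-b)
M=(T+G)/2
bot.line_to(P(M,29,6),60); print(fz()-b)
im=snap('top','p1'); s=bot.read_state(); print(s['t'],s['tcp_pos'],'pred tin px',w2px('top',np.r_[M,20]))
sc=snap('scene','p1s')
cv2.imwrite('pics/p1c.png',np.vstack([cv2.resize(i[130:270,220:420],None,fx=2.0,fy=2.0) for i in (im,sc)]))
E
```

```text
[ 455.95840254 -178.4757295     6.48480194] [-0.086912   -0.3926135   0.38838304] 26.082551086252224
[0.09986701 0.88160342 0.31239594]
[ 0.02692482  0.39940126 -0.48224524]
19.9083 [484.41129865 -81.71419453   5.99889744] pred tin px [[323.67930736 205.8909715 ]]
```

View pics/p1c.png

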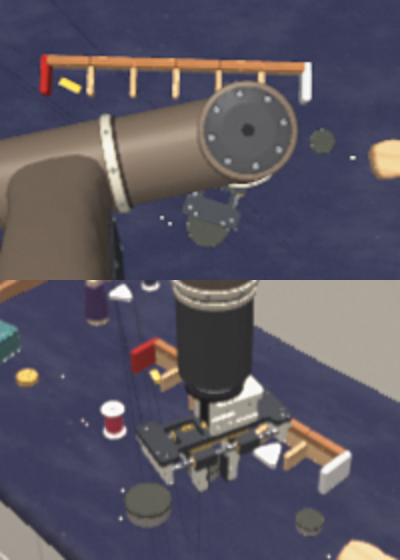

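The arm hides the tin, but its old place is empty. I'll finish the diagonal, lift off, move aside and look.

```bash
python3 - <<'E'
from h import *
T=np.array([468.1,-136.3]); G=np.array(rw(-78,32,0)[:2]); d=G-T; d/=np.linalg.norm(d)
P=lambda c,off,z: list(c-d*off)+[z]
bot.line_to(P(G,29,6),60)
bot.line_to(P(G,45,6),60); bot.line_to(P(G,45,100),150)
bot.move_ptp([430,-150,180],quat(-np.pi))
im=snap('top','p2'); sc=snap('scene','p2s'); print(bot.read_state()['t'],'pred',G,w2px('top',np.r_[G,20]),w2px('scene',np.r_[G,20]))
cv2.imwrite('pics/p2c.png',np.vstack([cv2.resize(i[130:270,220:420],None,fx=2.1,fy=2.1,interpolation=cv2.INTER_CUBIC) for i in (im,sc)]))
E
```

```text
23.7917 pred [517.5071788  28.9104226] [[296.13721361 196.99609266]] [[308.19197239 202.8851994 ]]
```

View pics/p2c.png

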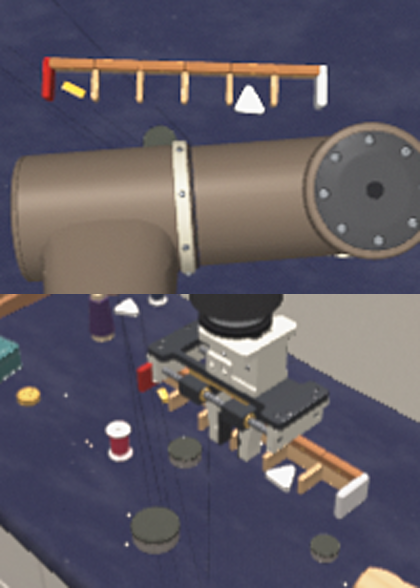

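The tin is visible at scene (307.6,202), against a prediction of (308.2,202.9), and its lid at top (295.7,·) against 296.1. It's in line with gap 3. Now the straight push with narrower fingers.

```bash
python3 - <<'E'
from h import *
q=quat(th-np.pi)
bot.move_ptp(rw(-124,32,110),q); bot.move_gripper(16)
bot.line_to(rw(-124,32,6),100); b=fz(); print(b)
bot.line_to(rw(-108,32,6),50); bot.line_to(rw(-39,32,6),50); print(fz()-b)
x=-39.
while x<-31:
    x+=.75; bot.line_to(rw(x,32,6),20); f=(fz()-b); print(x,f.round(1),end=' ')
    if f[0]<-3: break
bot.pause(.2); s=bot.read_state(); print(s['tcp_pos'],(fz()-b).round(1),s['width'],s['t'])
bot.line_to(rw(-70,32,6),80); bot.line_to(rw(-70,32,120),150)
bot.move_ptp([420,-200,200],quat(-np.pi))
im=snap('top','p3'); sc=snap('scene','p3s'); print(bot.read_state()['t'],w2px('top',rw(-3.5,32,20)),w2px('scene',rw(-3.5,32,20)))
cv2.imwrite('pics/p3c.png',np.vstack([cv2.resize(im[145:215,230:400],None,fx=4,fy=4,interpolation=cv2.INTER_CUBIC),cv2.resize(sc[140:215,250:420],None,fx=4,fy=4,interpolation=cv2.INTER_CUBIC)]))
E
```

```text
[ 0.49901417 -0.1239104  -0.02878891]
[-1.39538406  0.65304319 -0.18146888]
-38.25 [-0.7 -0.6 -0.2] -37.5 [ 0.1  0.7 -0.1] -36.75 [ 0.  -0.  -0.1] -36.0 [0.  0.1 0.5] -35.25 [-0.7 -0.  -0.1] -34.5 [-1.8  0.5 -0.5] -33.75 [-0.1 -0.1  0.2] -33.0 [-1.4 -0.1 -0.6] -32.25 [-2.3  0.7  0. ] -31.5 [-5.2  1.   2.5] [563.31161424  28.51765091   5.82172532] [-5.5  1.1  2.7] 15.734932889798174 30.9583
33.6333 [[296.91983362 172.26918986]] [[326.26492873 191.57084225]]
```

View pics/p3c.png

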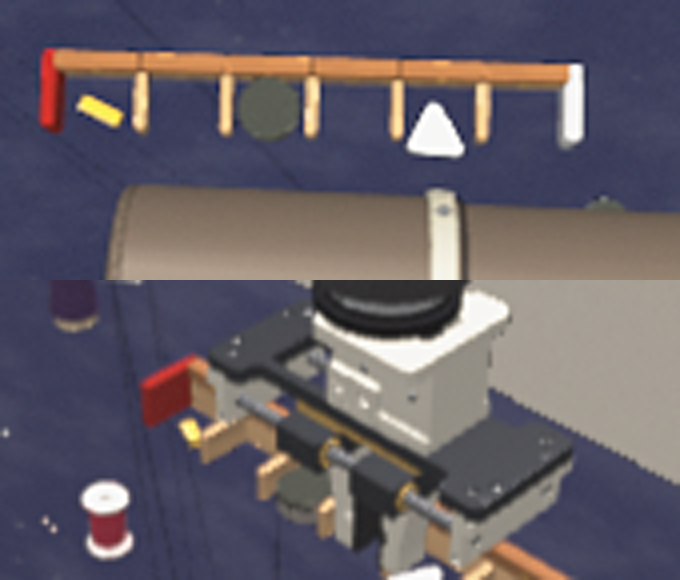

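The tin sits in the third gap with its lid at top (297.0,171.8), against a predicted home position of (296.9,172.3). The force rose to 5.5 N at the stop, and the fingers are well clear. Handing in.

```bash
python3 -c "
from h import *
bot.close_job()"
```

```text
the job is handed in; nothing more can be done
```

The job is handed in. The closing call gives no verdict, so what follows is from my own checks.

- **Rail:** With shut fingers, I touched the rail behind the first gap at the red (left) end. I then slid to the second and third at about 5 N, lifted off there and went no farther along it.
- **Tin:** I pushed the middle-sized grey-lidded tin diagonally until it lined up with the third gap, then straight in. The pushing force rose to 5.5 N at the stop. For the pushes only, I parted the fingers slightly (26 mm, then 16 mm) to cradle the tin.
- **Last check:** The final picture shows the tin's lid within about 1 pixel (roughly 3 mm) of the fully home position. The clip, chalk and spool look undisturbed, and the fingers are about 200 mm up, clear of everything. I did not recheck the wax, cone or block in that last picture, but the arm stayed well away from them.
- **Time and disagreements:** About 34 s of the 64 s were used. The only mismatch was that the force rose about 3.6 mm later than I had calculated, which I put down to finger geometry or slight give.

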